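# Set out the bread stamps by size on the bakery bench

### The arm

A 6-joint arm with a two-finger parallel gripper is mounted at the origin on the work surface. World frame = base frame: x ahead of the robot, y to its left, z up, the work surface at z = 0. Lengths are in m, angles in degrees, forces in N, time in s.
With the tool pointing down it reaches from about 0.35 to 0.975 m from the base axis. Payload 4.9 kg.
Tool frame: the origin (TCP) lies at the very end of the fingers, on their centre line; the grasp point (between the pads) lies 19 mm behind it (grasp_offset is the distance from the TCP to the grasp point, in m); y points along the fingers, x is the direction in which the jaws open and shut, and the axes are right-handed (so a half turn about y gives the same grasp; the last joint's range is limited). The gripper opens to 85 mm and grips with 20 to 120 N. Pads are 22 mm wide; open, the fingers measure 114 mm over their backs; the gripper's body (76 mm by 85 mm) begins 54 mm behind the grasp point. The pads swing forward as they close: fully open they stand 13 mm farther back than shut.
Start: joints at [59.931, 3.019, 92.412, -0, 84.569, -6.818], TCP at [0.247, 0.574, 0.231] pointing down, gripper open.
Joint ranges: [-172.51, 172.51], [-57.92, 126.97], [3.15, 148.05], [-58.71, 238.71], [5.1, 150.11], [-179.66, 179.66]. Speed limits (degrees/s): [147.25, 147.25, 180, 180, 180, 180].

### API

Orientations are given as a 3x3 rotation matrix whose columns are the frame's x, y, z axes.
In Python, from bench import get_state, read_camera, hand_in, look_for, masks_of, pinpoint, grasp_offset gives the robot as it stands.
- The arm moves only by the tool send_rows, never from a script. Its argument "moves" is a list of rows, each an object with "gripper": the gripper's target within -1 to 1 (fully open at 1, half-way at 0, shut at -1); "dp": the shift along the world's x, y, z in m, a list of three; "rot": the turn, a rotation vector about the world's x, y, z in rad, a list of three. In form: [{"gripper": gripper, "dp": [x, y, z], "rot": [wx, wy, wz]}, ...]. A call has 1 to 8 rows; each row shifts and turns the commanded pose from where the row before left it; what a row does not reach is not made up. A row lasts 1/10 s, in which the tool goes at most 50 mm and 8.59 degrees, less where a joint would pass 70% of its speed; a pose out of reach is approached as far as the arm can. A call is refused whole if a number of a shift passes 0.05 or a number of a turn 0.15, either way. A call with a gripper value outside its range is refused whole. The fingers move at their own pace and stop on an object; "newtons" is the grip in N (left out, the last holds). Time passes only in rows, so rows that do not move let the fingers close. It gives the time, the measured TCP pose, the force and the opening at its end, in the units of the state.
- get_state(): the state, without advancing time (a new reading comes with each control period).
- read_camera(name): name is "side" or "top" or "wrist"; returns a dict with "img" (400x640x3 uint8, red, green, blue), "z_map" (400x640 float32, m along the optical axis (not along the pixel's ray), 0 where there is no reading), "mtx" (3x3 intrinsics, pixels), "R" (3x3) and "t" (3): a world point X has camera coordinates R X + t. Camera axes: x right, y down, z forward; pixel columns grow to the right and rows downward; lengths in m; the calibration is good to about 2 mm. A picture is of the moment at which its call begins.
- hand_in(): hands the job in, once; it reports no verdict.
Trained networks look in a picture, given as the dict that the camera call returned (one of the last four; its "shot" number tells which), for a name from the list of things; names that differ only in an ending like _2 or _b are one class to them, and where a whole thing is asked for, a point or a joint stands for the part that bears it (a point fixed in the world has none). Each returns a list of dicts, best first, with "p" (0 to 1); they miss things now and then, are a little off and sometimes report something else, mostly with a low value. They report only what shows in the picture. A call takes as long as a camera call. They do not tell look-alikes from the thing itself.
- look_for(picture, label): "bbox" ([left, top, right, bottom] in pixels, round what is visible of it).
- masks_of(picture, label): "region" (400x640 bool, what is visible of it) and "bbox" ([left, top, right, bottom] in pixels, round what is visible of it).
- pinpoint(picture, label): "location" ([column, row] in pixels: a listed point, or the origin of a listed thing).
The state is a dict: "clock": time; "joint_pos": joint angles; "joint_vel": joint speeds; "joint_efforts": joint torques, N m; "tool_pos": TCP position; "eef_rot": TCP orientation; "force": force on the tool from outside, world axes, zero at the start; "ft_torque": the same for the moment, N m; "opening": finger opening in m.
Only numpy, scipy, OpenCV 4.12 (cv2) and the standard library are available. Lean on these libraries where they do the work, as an engineer would, in place of code of your own. Each camera call takes 0.05 s, during which the arm holds its last target.

### The job

Before the loaves come, set the four bread stamps out on the stamp rest in order of size, each upright on its pins and centred on its own cork pad, with the largest at the end beside the white bowl and the smallest at the end beside the green seed tin. Set them down gently rather than dropping them, knock none over, and leave the bowl and the tin where they stand.

Things in the scene. Friction and masses are not known exactly. Their poses are not given: they have to be found in the camera images.
- stamp_1_mid (a point): Bread stamp, the smallest of four, standing on its pins: turned brown wood with yellow flat top, 88 mm tall, round head 48 mm across. Pins and head are the lowest 26 mm, then a 9 mm cone, then a straight upright handle 26 mm thick. Point: on its axis, half-way up, 44 mm above the pin tips; z up. Grip the handle from above 30 mm below its top, 14 mm above this point, any yaw.
- stamp_2_mid (a point): Bread stamp, the second smallest of four, standing on its pins: turned pale wood with red flat top, 100 mm tall, round head 60 mm across. Pins and head are the lowest 28 mm, then a 9 mm cone, then a straight upright handle 28 mm thick. Point: on its axis, half-way up, 50 mm above the pin tips; z up. Grip the handle from above 30 mm below its top, 20 mm above this point, any yaw.
- stamp_3_mid (a point): Bread stamp, the second largest of four, standing on its pins: turned brown wood with white flat top, 112 mm tall, round head 72 mm across. Pins and head are the lowest 30 mm, then a 9 mm cone, then a straight upright handle 30 mm thick. Point: on its axis, half-way up, 56 mm above the pin tips; z up. Grip the handle from above 30 mm below its top, 26 mm above this point, any yaw.
- stamp_4_mid (a point): Bread stamp, the largest of four, standing on its pins: turned pale wood with blue flat top, 124 mm tall, round head 84 mm across. Pins and head are the lowest 32 mm, then a 9 mm cone, then a straight upright handle 32 mm thick. Point: on its axis, half-way up, 62 mm above the pin tips; z up. Grip the handle from above 30 mm below its top, 32 mm above this point, any yaw.
- pad_1: One of four equal cork discs, 92 mm across, 4 mm thick, fixed 102 mm apart in a row on the stamp rest (dark board 440 x 110 x 18 mm fixed on the bench); an end pad, next to pad_2. Origin: centre of its underside, 18 mm above the bench; its top face is 4 mm above that. y runs along the row towards pad_1.
- pad_2: One of four equal cork discs, 92 mm across, 4 mm thick, fixed 102 mm apart in a row on the stamp rest (dark board 440 x 110 x 18 mm fixed on the bench); between pad_1 and pad_3. Origin: centre of its underside, 18 mm above the bench; its top face is 4 mm above that. y runs along the row towards pad_1.
- pad_3: One of four equal cork discs, 92 mm across, 4 mm thick, fixed 102 mm apart in a row on the stamp rest (dark board 440 x 110 x 18 mm fixed on the bench); between pad_2 and pad_4. Origin: centre of its underside, 18 mm above the bench; its top face is 4 mm above that. y runs along the row towards pad_1.
- pad_4: One of four equal cork discs, 92 mm across, 4 mm thick, fixed 102 mm apart in a row on the stamp rest (dark board 440 x 110 x 18 mm fixed on the bench); the other end pad, next to pad_3. Origin: centre of its underside, 18 mm above the bench; its top face is 4 mm above that. y runs along the row towards pad_1.
- bowl: Loose white round bowl, 130 mm across the rim, 55 mm high, on the bench beside one end of the stamp rest, either end. Origin at the centre of its underside. It stays where it is.
- tin: Loose round green seed tin with a steel shaker lid, 75 mm across, 86 mm high, on the bench beside the other end of the stamp rest. Origin at the centre of its underside. It stays where it is.
There are look-alikes about, which are no part of the job. What is shaped like the part that bears stamp_3_mid but pink or purple is not meant.

How it is judged (in metres and radians):
At the end, for the whole second after the job is handed in: All four stamps stand released and at rest, upright (within 0.12 rad) with their pins on the cork (height within 5 mm), each within 15 mm of the centre of its own pad, in order of size along the rest: the largest on the end pad beside the bowl, the smallest on the end pad beside the tin (((horizontal distance between bowl and pad_1 below 0.25 m and horizontal distance between stamp_1_mid and pad_4 below 0.015 m and horizontal distance between stamp_2_mid and pad_3 below 0.015 m and horizontal distance between stamp_3_mid and pad_2 below 0.015 m and horizontal distance between stamp_4_mid and pad_1 below 0.015 m) or (horizontal distance between bowl and pad_4 below 0.25 m and horizontal distance between stamp_1_mid and pad_1 below 0.015 m and horizontal distance between stamp_2_mid and pad_2 below 0.015 m and horizontal distance between stamp_3_mid and pad_3 below 0.015 m and horizontal distance between stamp_4_mid and pad_4 below 0.015 m)) and height (world z) of stamp_1_mid between 0.061 and 0.071 m and angle between each of stamp_1_mid, stamp_2_mid, stamp_3_mid, stamp_4_mid's own z axis and vertical below 0.12 rad and linear speed of each of stamp_1, stamp_2, stamp_3, stamp_4 below 0.02 m/s and contact force between each of stamp_1, stamp_2, stamp_3, stamp_4 and the fingers below 0.1 N and height (world z) of stamp_2_mid between 0.067 and 0.077 m and height (world z) of stamp_3_mid between 0.073 and 0.083 m and height (world z) of stamp_4_mid between 0.079 and 0.089 m); the robot touches nothing.
It fails at once if a stamp is knocked over (angle between any of stamp_1_mid, stamp_2_mid, stamp_3_mid, stamp_4_mid's own z axis and vertical above 0.7 rad).
It fails at once if a stamp is dropped: out of the fingers more than 15 mm above where it would stand on a pad ((contact force between stamp_1 and the fingers below 0.05 N and height (world z) of stamp_1_mid above 0.081 m) or (contact force between stamp_2 and the fingers below 0.05 N and height (world z) of stamp_2_mid above 0.087 m) or (contact force between stamp_3 and the fingers below 0.05 N and height (world z) of stamp_3_mid above 0.093 m) or (contact force between stamp_4 and the fingers below 0.05 N and height (world z) of stamp_4_mid above 0.099 m)).
It fails at once if the bowl or the tin is shifted by more than 25 mm (distance of any of bowl, tin from where it was at the start of the episode above 0.025 m).
It also fails if it takes over 109 s, if anything falls off the work surface, if the arm or the gripper's body presses on something with over 40 N, if the wrist force passes 120 N, or if a joint passes its speed limit or range.

## Working session

There is one attempt and no reset: what is moved stays moved. The work goes in short steps, Python scripts to look and compute and a tool call to move; the robot and the scene stay as the last step left them, time stands still between calls to the robot, and variables do not carry over. Pictures are saved under pics/ and viewed, and the job is handed in when it is done.

Besides the shell and the picture viewer there is one more tool, called after "Request:" in YAML: its name, and indented under it one key for each argument. send_rows: Moves the arm, as the interface text tells. Its arguments: {"type":"object","properties":{"moves":{"type":"array","items":{"type":"object","properties":{"gripper":{"type":"number"},"dp":{"type":"array","items":{"type":"number"}},"rot":{"type":"array","items":{"type":"number"}}}}},"newtons":{"type":"number"}},"required":["moves"]}

```bash
mkdir -p pics; ls
python3 - <<'E'
from bench import *
import cv2
s=get_state();print(s)
for n in("top","side"):
    p=read_camera(n);cv2.imwrite(f"pics/{n}0.png",p["img"][:,:,::-1]);print(n,p["mtx"].tolist(),p["R"].tolist(),p["t"].tolist(),p["shot"])
print(grasp_offset)
E
```

```text
pics
{'clock': 0.0, 'joint_pos': array([ 5.99292371e+01,  3.05731566e+00,  9.24944246e+01,  6.27502594e-04,
        8.45677411e+01, -6.81805045e+00]), 'joint_vel': array([ 0.02603767, -0.05458178,  0.05237733,  0.06765589,  0.06259128,
       -0.04873297]), 'joint_efforts': array([ 4.30131086e-04, -3.93668747e+01, -3.70182180e+01,  1.01206992e-04,
        6.67060143e-03,  2.19800604e-06]), 'tool_pos': array([0.24641689, 0.57368124, 0.23003808]), 'eef_rot': array([[ 3.94787225e-01, -1.05433559e-03, -9.18771971e-01],
       [ 9.18770246e-01, -1.79920625e-03,  3.94788549e-01],
       [-2.06929989e-03, -9.99997826e-01,  2.58388529e-04]]), 'force': array([ 0.14985304, -0.774709  , -0.55954379]), 'ft_torque': array([-0.00555066, -0.02782919,  0.00906847]), 'opening': 0.08568983838957413}
top [[412.3985118876184, 0.0, 314.87852007480126], [0.0, 412.3985118876184, 199.62441157581537], [0.0, 0.0, 1.0]] [[0.008146618790396217, -0.9999409475864494, -0.007192631103980714], [-0.9814258831543031, -0.00661666769125073, -0.19172755561853916], [0.1916686423937949, 0.008620965640666093, -0.981421831056525]] [0.01852910857673369, 0.5384790244547584, 0.9109708051495198] 1
side [[458.1284874247567, 0.0, 320.1101515330132], [0.0, 458.1284874247567, 204.19084344686402], [0.0, 0.0, 1.0]] [[0.9909963501984759, -0.1338792997131636, 0.0016021865100350672], [-0.09905011942676765, -0.7411315971864122, -0.6640128232899276], [0.09008500282978898, 0.6578755876001409, -0.7477194684538622]] [-0.4893225025441003, 0.1332578025951583, 1.1062751593950033] 2
0.0187
```

View pics/top0.png

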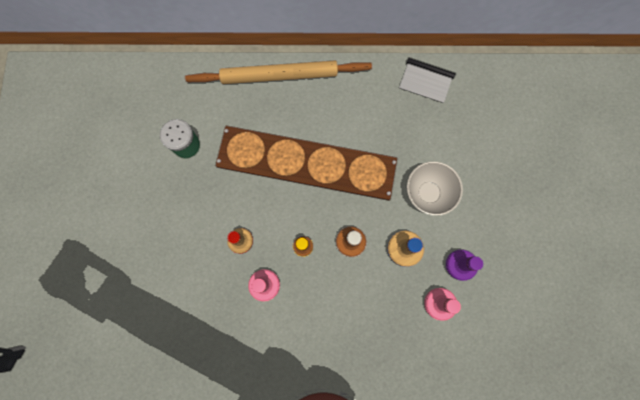

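View pics/side0.png

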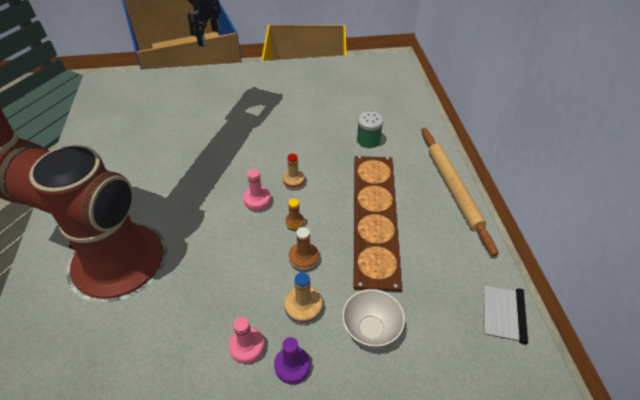

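The top view shows the tin at (180,138), the bowl at (434,188) and pads at (245,149), (286,157), (327,165), (367,173). The stamp tops are red (234,238), yellow (302,244), white (354,239) and blue (414,245). The pink and purple stamps are look-alikes. Next I'll measure positions.

```bash
cat > h.py <<'E'
from bench import *
import cv2, numpy as np
H={1:.088,2:.100,3:.112,4:.124}
def onplane(p,uv,z):
    K,R,t=p["mtx"],np.array(p["R"]),np.array(p["t"])
    d=R.T@np.linalg.solve(K,[uv[0],uv[1],1.]); c=-R.T@t
    return c+d*(z-c[2])/d[2]
def cloud(p):
    K,R,t=p["mtx"],np.array(p["R"]),np.array(p["t"])
    v,u=np.mgrid[:400,:640]; z=p["z_map"].astype(float)
    c=np.stack([(u-K[0,2])/K[0,0]*z,(v-K[1,2])/K[1,1]*z,z],-1)
    X=(c-t)@R; X[z==0]=np.nan
    return X
def proj(p,X):
    c=np.array(p["R"])@X+p["t"]; q=p["mtx"]@c; return q[:2]/q[2]
def tops(p):
    hsv=cv2.cvtColor(p["img"],cv2.COLOR_RGB2HSV).astype(int);h,s,v=hsv[...,0],hsv[...,1],hsv[...,2]
    return {1:(h>20)&(h<32)&(s>200)&(v>130),2:((h<5)|(h>174))&(s>190)&(v>110),
      3:(s<40)&(v>170),4:(h>100)&(h<118)&(s>150)&(v>60)}
E
python3 - <<'E'
from h import *
for n in("top","side"):
    p=read_camera(n); X=cloud(p); m=tops(p)
    print(n)
    for k in m:
        mm=m[k]&(np.abs(X[...,2]-H[k])<.012)
        mm&=(X[...,0]>.3)&(X[...,0]<.9)
        nn,l,st,c=cv2.connectedComponentsWithStats(mm.astype(np.uint8))
        for i in range(1,nn):
            if st[i,4]>25: print(k,c[i].round(1),st[i,4],"plane",onplane(p,c[i],H[k]).round(4),"cloud",np.nanmean(X[l==i],0).round(4))
    for lab in["stamp_1_mid","pad_1","bowl","tin"]:
        z={"s":.055,"p":.018,"b":0,"t":0}[lab[0]]
        for r in pinpoint(p,lab)[:9]:
            print(lab,round(r["p"],2),np.round(r["location"],1),onplane(p,r["location"],z).round(3))
    for r in masks_of(p,"pad_1")[:6]:
        g=r["region"];v,u=np.nonzero(g)
        pts=np.array([onplane(p,(a,b),.022) for a,b in zip(u,v)])
        (e,_,_)=cv2.minEnclosingCircle(pts[:,:2].astype(np.float32)),0,0
        print("padmask",round(r["p"],2),pts.mean(0).round(4),"circ",np.round(e,4),"z",np.nanmedian(X[g][:,2]).round(4))
E
```

```text
top
1 [301.3 243.4] 111 plane [0.4328 0.0513 0.088 ] cloud [0.433  0.0514 0.0864]
2 [233.6 237. ] 101 plane [0.4447 0.1988 0.1   ] cloud [0.4449 0.199  0.099 ]
3 [353.7 237.5] 131 plane [ 0.4444 -0.0621  0.112 ] cloud [ 0.4445 -0.0622  0.111 ]
4 [414.4 244.7] 138 plane [ 0.4287 -0.1889  0.124 ] cloud [ 0.4289 -0.1891  0.1229]
pad_1 0.88 [324.8 162.1] [ 0.639 -0.001  0.018]
pad_1 0.74 [367.6 172.4] [ 0.614 -0.106  0.018]
pad_1 0.65 [429.5 192.8] [ 0.564 -0.255  0.018]
pad_1 0.59 [287.6 158.7] [0.647 0.091 0.018]
pad_1 0.58 [250.  148.3] [0.674 0.185 0.018]
bowl 0.67 [426.5 192.5] [ 0.568 -0.252  0.   ]
bowl 0.35 [284.5 155.7] [0.661 0.1   0.   ]
tin 0.63 [188.9 143.9] [0.69  0.344 0.   ]Traceback (most recent call last):
  File "<stdin>", line 19, in <module>
    return _wrapfunc(a, 'round', decimals=decimals, out=out)
    return _wrapit(obj, method, *args, **kwds)
    conv = _array_converter(obj)
ValueError: setting an array element with a sequence. The requested array has an inhomogeneous shape after 1 dimensions. The detected shape was (2,) + inhomogeneous part.
```

Run:
```python
from h import *
for n in("top","side"):
    p=read_camera(n); X=cloud(p); m=tops(p)
    print(n)
    if n=="side":
      for k in m:
        mm=m[k]&(np.abs(X[...,2]-H[k])<.006)&(X[...,0]>.3)&(X[...,0]<.9)
        nn,l,st,c=cv2.connectedComponentsWithStats(mm.astype(np.uint8))
        for i in range(1,nn):
            if st[i,4]>25: print(k,c[i].round(1),st[i,4],"plane",onplane(p,c[i],H[k]).round(4),"cloud",np.nanmean(X[l==i],0).round(4))
    for r in masks_of(p,"pad_1")[:6]:
        g=r["region"];v,u=np.nonzero(g)
        pts=np.array([onplane(p,(a,b),.022) for a,b in zip(u,v)])
        e=cv2.minEnclosingCircle(pts[:,:2].astype(np.float32))
        print("padmask",round(r["p"],2),pts.mean(0).round(4),"circ",np.round(e[0],4),round(e[1],4),"z",np.nanmedian(X[g][:,2]).round(4))
    hsv=cv2.cvtColor(p["img"],cv2.COLOR_RGB2HSV).astype(int)
    mm=(hsv[...,2]>125)&(hsv[...,1]>60)&(hsv[...,0]<25)&(X[...,0]>.5)&(X[...,0]<.78)&(abs(X[...,2]-.02)<.015)
    mm=cv2.morphologyEx(mm.astype(np.uint8),cv2.MORPH_OPEN,np.ones((3,3)))
    nn,l,st,c=cv2.connectedComponentsWithStats(mm)
    for i in range(1,nn):
        if st[i,4]>200:
            e=cv2.fitEllipse(max(cv2.findContours((l==i).astype(np.uint8),0,1)[0],key=len))
            print("col",st[i,4],onplane(p,c[i],.022).round(4),"ell",onplane(p,e[0],.022).round(4))
```

```text
top
padmask 0.95 [ 0.6321 -0.0034  0.022 ] circ [ 0.633  -0.0031] 0.0479 z 0.021
padmask 0.9 [0.6514 0.0968 0.022 ] circ [0.6509 0.0967] 0.0459 z 0.0209
padmask 0.82 [ 0.6131 -0.103   0.022 ] circ [ 0.6141 -0.1032] 0.0465 z 0.0209
padmask 0.68 [0.6694 0.1965 0.022 ] circ [0.6697 0.1965] 0.046 z 0.0208
col 1077 [0.6695 0.1957 0.022 ] ell [0.6695 0.1957 0.022 ]
col 1075 [0.65   0.0961 0.022 ] ell [0.65   0.0961 0.022 ]
col 1084 [ 0.6313 -0.0046  0.022 ] ell [ 0.6313 -0.0049  0.022 ]
col 1108 [ 0.6123 -0.1044  0.022 ] ell [ 0.6123 -0.1044  0.022 ]
side
1 [293.  202.8] 66 plane [0.4337 0.0476 0.088 ] cloud [0.4337 0.0483 0.0873]
2 [292.  157.2] 51 plane [0.4459 0.1968 0.1   ] cloud [0.4459 0.1981 0.0988]
3 [302.7 232.2] 101 plane [ 0.4458 -0.0643  0.112 ] cloud [ 0.4458 -0.0639  0.1115]
4 [301.8 279. ] 142 plane [ 0.4302 -0.1928  0.124 ] cloud [ 0.4303 -0.1927  0.1239]
padmask 0.82 [ 0.6336 -0.0076  0.022 ] circ [ 0.6327 -0.0063] 0.0475 z 0.0214
padmask 0.78 [ 0.6133 -0.1062  0.022 ] circ [ 0.6166 -0.1054] 0.0469 z 0.0216
padmask 0.64 [0.6706 0.1909 0.022 ] circ [0.672  0.1914] 0.0478 z 0.0211
padmask 0.59 [0.6527 0.0927 0.022 ] circ [0.6517 0.0944] 0.0466 z 0.0215
col 628 [0.6708 0.1947 0.022 ] ell [0.6708 0.1947 0.022 ]
col 731 [0.6518 0.0942 0.022 ] ell [0.6518 0.0944 0.022 ]
col 867 [ 0.6328 -0.0056  0.022 ] ell [ 0.6329 -0.0056  0.022 ]
col 1036 [ 0.614  -0.1059  0.022 ] ell [ 0.614  -0.1059  0.022 ]
```

Request:
send_rows:
  moves:
    - {"gripper": 0.5, "dp": [0.006, -0.016, -0.001], "rot": [0, 0, -0.042]}
    - {"gripper": 0.5, "dp": [0.012, -0.034, -0.002], "rot": [0, 0, -0.087]}
    - {"gripper": 0.5, "dp": [0.012, -0.034, -0.002], "rot": [0, 0, -0.087]}
    - {"gripper": 0.5, "dp": [0.012, -0.034, -0.002], "rot": [0, 0, -0.087]}
    - {"gripper": 0.5, "dp": [0.012, -0.034, -0.002], "rot": [0, 0, -0.087]}
    - {"gripper": 0.5, "dp": [0.012, -0.034, -0.002], "rot": [0, 0, -0.087]}
    - {"gripper": 0.5, "dp": [0.012, -0.034, -0.002], "rot": [0, 0, -0.087]}
    - {"gripper": 0.5, "dp": [0.012, -0.034, -0.002], "rot": [0, 0, -0.087]}
  newtons: 50

```text
clock: 1.4
tool_pos: [0.337, 0.3189, 0.2165]
eef_rot: [[0.872, 0.001, -0.489], [0.489, 0.0, 0.872], [0.001, -1.0, -0.0]]
force: [-0.5, -0.6, 0.8]
opening: 0.0641
```

Request:
send_rows:
  moves:
    - {"gripper": 0.5, "dp": [0.012, -0.034, -0.002], "rot": [0, 0, -0.087]}
    - {"gripper": 0.5, "dp": [0.012, -0.034, -0.002], "rot": [0, 0, -0.087]}
    - {"gripper": 0.5, "dp": [0.012, -0.034, -0.002], "rot": [0, 0, -0.087]}
    - {"gripper": 0.5, "dp": [0.012, -0.034, -0.002], "rot": [0, 0, -0.087]}
    - {"gripper": 0.5, "dp": [0.012, -0.034, -0.002], "rot": [0, 0, -0.087]}
    - {"gripper": 0.5, "dp": [0.012, -0.034, -0.002], "rot": [0, 0, -0.087]}
    - {"gripper": 0.5, "dp": [0.012, -0.034, -0.002], "rot": [0, 0, -0.087]}
    - {"gripper": 0.5, "dp": [0.012, -0.032, -0.002], "rot": [0, 0, -0.087]}

```text
clock: 2.2
tool_pos: [0.4331, 0.0486, 0.2006]
eef_rot: [[0.983, 0.001, 0.185], [-0.185, -0.0, 0.983], [0.001, -1.0, 0.0]]
force: [-0.0, 0.5, -0.1]
opening: 0.0639
```

Request:
send_rows:
  moves:
    - {"gripper": 0.5, "dp": [0, 0, 0], "rot": [0, 0, 0]}
    - {"gripper": 0.5, "dp": [0, 0, 0], "rot": [0, 0, 0]}

```text
clock: 2.4
tool_pos: [0.4327, 0.0499, 0.2004]
eef_rot: [[0.983, -0.0, 0.182], [-0.182, 0.001, 0.983], [-0.0, -1.0, 0.0]]
force: [-0.7, 1.0, -0.1]
opening: 0.0645
```

Run:
```python
from h import *
p=read_camera("wrist");cv2.imwrite("pics/w1.png",p["img"][:,:,::-1]);X=cloud(p);m=tops(p)
print(proj(p,np.array([.4327,.0499,.088])),proj(p,np.array([.4327,.0499,.1817])))
for k in (1,):
    mm=m[k]&(np.abs(X[...,2]-H[k])<.012)
    nn,l,st,c=cv2.connectedComponentsWithStats(mm.astype(np.uint8))
    for i in range(1,nn):
        if st[i,4]>60: print(k,c[i].round(1),st[i,4],onplane(p,c[i],H[k]).round(4),np.nanmean(X[l==i],0).round(4))
```

```text
[320.83706416 196.97218405] [321.00772721 241.09443684]
```

View pics/w1.png

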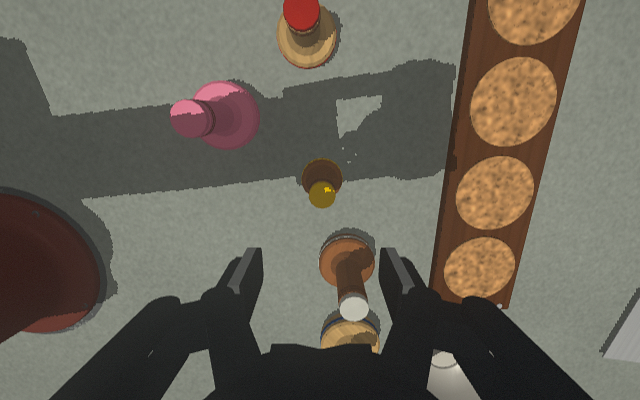

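The wrist view shows the yellow top at (322,195). My estimate projects to (321,197), so the two agree within about 1 mm. Descending now.

Request:
send_rows:
  moves:
    - {"gripper": 0.5, "dp": [0, 0, -0.02], "rot": [0, 0, 0]}
    - {"gripper": 0.5, "dp": [0, 0, -0.03], "rot": [0, 0, 0]}
    - {"gripper": 0.5, "dp": [0, 0, -0.03], "rot": [0, 0, 0]}
    - {"gripper": 0.5, "dp": [0, 0, -0.03], "rot": [0, 0, 0]}
    - {"gripper": 0.5, "dp": [0, 0, -0.025], "rot": [0, 0, 0]}
    - {"gripper": 0.5, "dp": [0, 0, -0.016], "rot": [0, 0, 0]}
    - {"gripper": 0.5, "dp": [0, 0, -0.01], "rot": [0, 0, 0]}
    - {"gripper": 0.5, "dp": [0, 0, 0], "rot": [0, 0, 0]}

```text
clock: 3.25
tool_pos: [0.4314, 0.0512, 0.0381]
eef_rot: [[0.984, -0.003, 0.179], [-0.179, 0.0, 0.984], [-0.003, -1.0, -0.0]]
force: [-0.2, 0.9, 0.3]
opening: 0.0639
```

Request:
send_rows:
  moves:
    - {"gripper": -0.6, "dp": [0, 0, 0], "rot": [0, 0, 0]}
    - {"gripper": -0.6, "dp": [0, 0, 0], "rot": [0, 0, 0]}
    - {"gripper": -0.6, "dp": [0, 0, 0], "rot": [0, 0, 0]}
    - {"gripper": -0.6, "dp": [0, 0, 0], "rot": [0, 0, 0]}
    - {"gripper": -0.6, "dp": [0, 0, 0], "rot": [0, 0, 0]}
    - {"gripper": -0.6, "dp": [0, 0, 0], "rot": [0, 0, 0]}

```text
clock: 3.85
tool_pos: [0.434, 0.0502, 0.0407]
eef_rot: [[0.983, 0.003, 0.181], [-0.181, 0.0, 0.983], [0.002, -1.0, 0.001]]
force: [-0.8, 1.2, 6.5]
opening: 0.025
```

Request:
send_rows:
  moves:
    - {"gripper": -0.6, "dp": [0, 0, 0.01], "rot": [0, 0, 0]}
    - {"gripper": -0.6, "dp": [0, 0, 0.02], "rot": [0, 0, 0]}
    - {"gripper": -0.6, "dp": [0, 0, 0.02], "rot": [0, 0, 0]}
    - {"gripper": -0.6, "dp": [0.01, 0.006, 0.02], "rot": [0, 0, 0]}
    - {"gripper": -0.6, "dp": [0.02, 0.012, 0.01], "rot": [0, 0, 0]}
    - {"gripper": -0.6, "dp": [0.025, 0.016, 0], "rot": [0, 0, 0]}
    - {"gripper": -0.6, "dp": [0.03, 0.018, 0], "rot": [0, 0, 0]}
    - {"gripper": -0.6, "dp": [0.03, 0.018, 0], "rot": [0, 0, 0]}
  newtons: 60

```text
clock: 4.65
tool_pos: [0.5484, 0.1208, 0.1195]
eef_rot: [[0.983, -0.0, 0.181], [-0.181, -0.0, 0.983], [-0.0, -1.0, -0.0]]
force: [0.1, 0.7, 0.5]
opening: 0.0245
```

Request:
send_rows:
  moves:
    - {"gripper": -0.6, "dp": [0.03, 0.018, 0], "rot": [0, 0, 0]}
    - {"gripper": -0.6, "dp": [0.03, 0.018, 0], "rot": [0, 0, 0]}
    - {"gripper": -0.6, "dp": [0.03, 0.019, 0], "rot": [0, 0, 0]}
    - {"gripper": -0.6, "dp": [0.02, 0.013, 0], "rot": [0, 0, 0]}
    - {"gripper": -0.6, "dp": [0.01, 0.007, 0], "rot": [0, 0, 0]}
    - {"gripper": -0.6, "dp": [0, 0, 0], "rot": [0, 0, 0]}
    - {"gripper": -0.6, "dp": [0, 0, 0], "rot": [0, 0, 0]}

```text
clock: 5.35
tool_pos: [0.6671, 0.195, 0.1189]
eef_rot: [[0.984, -0.001, 0.181], [-0.181, -0.0, 0.984], [-0.001, -1.0, -0.001]]
force: [0.5, 0.6, -0.3]
opening: 0.0246
```

Run:
```python
from h import *
s=get_state();print(s["tool_pos"],s["force"],s["opening"])
for n in("top","side"):
    p=read_camera(n);cv2.imwrite(f"pics/{n}1.png",p["img"][:,:,::-1])
```

```text
[0.66705417 0.19496301 0.118906  ] [ 0.47117207  0.55622264 -0.33403183] 0.02455886316877178
```

View pics/side1.png

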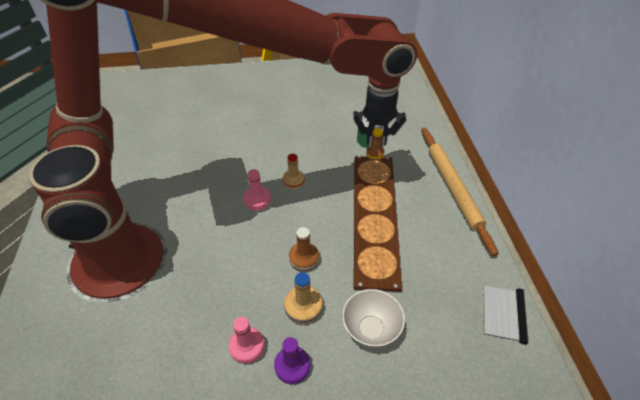

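The side view shows the stamp held over the pad at the tin end, near (376,150). Lowering it now.

Request:
send_rows:
  moves:
    - {"gripper": -0.6, "dp": [0.002, 0, -0.015], "rot": [0, 0, 0]}
    - {"gripper": -0.6, "dp": [0, 0, -0.02], "rot": [0, 0, 0]}
    - {"gripper": -0.6, "dp": [0, 0, -0.012], "rot": [0, 0, 0]}
    - {"gripper": -0.6, "dp": [0, 0, -0.006], "rot": [0, 0, 0]}
    - {"gripper": -0.6, "dp": [0, 0, -0.002], "rot": [0, 0, 0]}
    - {"gripper": -0.6, "dp": [0, 0, -0.001], "rot": [0, 0, 0]}
    - {"gripper": -0.6, "dp": [0, 0, 0], "rot": [0, 0, 0]}

```text
clock: 6.15
tool_pos: [0.6702, 0.1953, 0.0641]
eef_rot: [[0.983, 0.001, 0.181], [-0.181, 0.0, 0.983], [0.001, -1.0, 0.0]]
force: [-0.0, -0.5, 0.1]
opening: 0.0246
```

Request:
send_rows:
  moves:
    - {"gripper": -0.6, "dp": [0, 0, -0.001], "rot": [0, 0, 0]}
    - {"gripper": -0.6, "dp": [0, 0, 0], "rot": [0, 0, 0]}

```text
clock: 6.35
tool_pos: [0.67, 0.1953, 0.0628]
eef_rot: [[0.983, 0.001, 0.181], [-0.181, 0.0, 0.983], [0.001, -1.0, 0.0]]
force: [0.6, -1.4, 1.4]
opening: 0.0246
```

Request:
send_rows:
  moves:
    - {"gripper": -0.6, "dp": [0, 0, -0.001], "rot": [0, 0, 0]}
    - {"gripper": -0.6, "dp": [0, 0, 0], "rot": [0, 0, 0]}

```text
clock: 6.55
tool_pos: [0.6701, 0.1953, 0.0628]
eef_rot: [[0.983, 0.001, 0.181], [-0.181, 0.0, 0.983], [0.001, -1.0, 0.0]]
force: [-2.2, -0.4, 3.9]
opening: 0.0247
```

Request:
send_rows:
  moves:
    - {"gripper": -0.2, "dp": [0, 0, 0], "rot": [0, 0, 0]}
    - {"gripper": 0.1, "dp": [0, 0, 0], "rot": [0, 0, 0]}
    - {"gripper": 0.5, "dp": [0, 0, 0], "rot": [0, 0, 0]}
    - {"gripper": 0.5, "dp": [0, 0, 0], "rot": [0, 0, 0]}
    - {"gripper": 0.5, "dp": [0, 0, 0], "rot": [0, 0, 0]}
    - {"gripper": 0.5, "dp": [0, 0, 0.015], "rot": [0, 0, 0]}
    - {"gripper": 0.5, "dp": [0, 0, 0.03], "rot": [0, 0, 0]}
    - {"gripper": 0.5, "dp": [0, 0, 0.04], "rot": [0, 0, 0]}

```text
clock: 7.35
tool_pos: [0.6683, 0.195, 0.1456]
eef_rot: [[0.983, -0.004, 0.181], [-0.181, -0.001, 0.983], [-0.004, -1.0, -0.001]]
force: [0.4, 1.0, 0.7]
opening: 0.0639
```

Request:
send_rows:
  moves:
    - {"gripper": 0.5, "dp": [0, 0, 0.04], "rot": [0, 0, 0]}
    - {"gripper": 0.5, "dp": [-0.015, 0, 0.013], "rot": [0, 0, 0]}
    - {"gripper": 0.5, "dp": [-0.03, 0, 0], "rot": [0, 0, 0]}
    - {"gripper": 0.5, "dp": [-0.04, 0, 0], "rot": [0, 0, 0]}
    - {"gripper": 0.5, "dp": [-0.04, 0, 0], "rot": [0, 0, 0]}
    - {"gripper": 0.5, "dp": [-0.04, 0, 0], "rot": [0, 0, 0]}
    - {"gripper": 0.5, "dp": [-0.04, 0.002, 0], "rot": [0, 0, 0]}
    - {"gripper": 0.5, "dp": [-0.02, 0.001, 0], "rot": [0, 0, 0]}

```text
clock: 8.15
tool_pos: [0.4424, 0.1984, 0.2003]
eef_rot: [[0.984, 0.001, 0.18], [-0.18, 0.001, 0.984], [0.001, -1.0, 0.001]]
force: [0.5, -0.3, -0.3]
opening: 0.0637
```

```bash
cat > chk.py <<'E'
from h import *
import sys
s=get_state();print(s["clock"],s["tool_pos"].round(4),s["force"].round(1),s["opening"].round(4))
n=sys.argv[1]
for c in("top","side"):
    p=read_camera(c);cv2.imwrite(f"pics/{c}{n}.png",p["img"][:,:,::-1]);X=cloud(p);m=tops(p)
    for k in m:
      for b in(0,.022):
        mm=m[k]&(np.abs(X[...,2]-H[k]-b)<.006)&(X[...,0]>.3)&(X[...,0]<.75)&(X[...,1]<.25)
        nn,l,st,cc=cv2.connectedComponentsWithStats(mm.astype(np.uint8))
        for i in range(1,nn):
            if st[i,4]>35: print(c,k,b,st[i,4],onplane(p,cc[i],H[k]+b).round(4),np.nanmean(X[l==i][:,2]).round(4))
p=read_camera("wrist");cv2.imwrite(f"pics/w{n}.png",p["img"][:,:,::-1])
E
python3 chk.py 2
```

```text
Traceback (most recent call last):
  File "chk.py", line 3, in <module>
    s=get_state();print(s["clock"],s["tool_pos"].round(4),s["force"].round(1),s["opening"].round(4))
                                                                              ^^^^^^^^^^^^^^^^^^
AttributeError: 'float' object has no attribute 'round'
```

```bash
sed -i 's/s\["opening"\].round(4)/round(s["opening"],4)/' chk.py; python3 chk.py 2
```

```text
8.15 [0.4424 0.1984 0.2003] [ 0.5 -0.3 -0.3] 0.0637
top 1 0.022 97 [0.6685 0.1958 0.11  ] 0.1086
top 3 0 136 [ 0.4446 -0.0617  0.112 ] 0.1111
top 4 0 136 [ 0.4288 -0.1891  0.124 ] 0.1229
side 1 0.022 55 [0.6695 0.1917 0.11  ] 0.1088
side 3 0 103 [ 0.4457 -0.0643  0.112 ] 0.1117
side 4 0 143 [ 0.4303 -0.1926  0.124 ] 0.1241
```

View pics/w2.png

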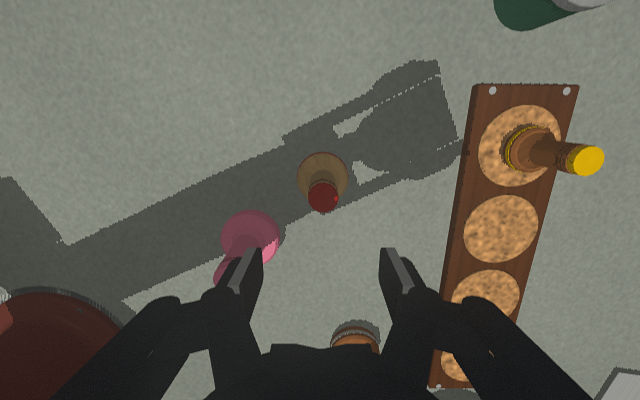

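View pics/side2.png

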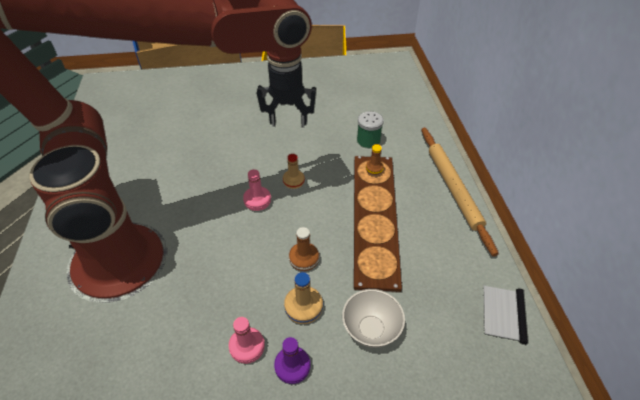

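Run:
```python
from h import *
p=read_camera("top")
print(onplane(p,(258,286),.112),onplane(p,(265,285),.015),onplane(p,(453,306),.112),onplane(p,(475,264),.112))
p=read_camera("wrist")
print(proj(p,np.array([.4424,.1984,.1])))
```

```text
[0.34069832 0.14016246 0.112     ] [0.34169145 0.13767659 0.015     ] [ 0.30337428 -0.26681527  0.112     ] [ 0.39006842 -0.31810456  0.112     ]
[317.42126027 201.36873699]
```

Request:
send_rows:
  moves:
    - {"gripper": 0.5, "dp": [0.002, 0.001, -0.02], "rot": [0, 0, 0]}
    - {"gripper": 0.5, "dp": [0, 0, -0.03], "rot": [0, 0, 0]}
    - {"gripper": 0.5, "dp": [0, 0, -0.03], "rot": [0, 0, 0]}
    - {"gripper": 0.5, "dp": [0, 0, -0.03], "rot": [0, 0, 0]}
    - {"gripper": 0.5, "dp": [0, 0, -0.02], "rot": [0, 0, 0]}
    - {"gripper": 0.5, "dp": [0, 0, -0.012], "rot": [0, 0, 0]}
    - {"gripper": 0.5, "dp": [0, 0, -0.007], "rot": [0, 0, 0]}
    - {"gripper": 0.5, "dp": [0, 0, 0], "rot": [0, 0, 0]}

```text
clock: 9.2
tool_pos: [0.447, 0.1991, 0.0499]
eef_rot: [[0.983, -0.001, 0.181], [-0.181, -0.0, 0.983], [-0.001, -1.0, -0.0]]
force: [-0.9, 0.2, 0.6]
opening: 0.0645
```

Request:
send_rows:
  moves:
    - {"gripper": -0.6, "dp": [0, 0, 0], "rot": [0, 0, 0]}
    - {"gripper": -0.6, "dp": [0, 0, 0], "rot": [0, 0, 0]}
    - {"gripper": -0.6, "dp": [0, 0, 0], "rot": [0, 0, 0]}
    - {"gripper": -0.6, "dp": [0, 0, 0], "rot": [0, 0, 0]}
    - {"gripper": -0.6, "dp": [0, 0, 0], "rot": [0, 0, 0]}
    - {"gripper": -0.6, "dp": [0, 0, 0], "rot": [0, 0, 0]}

```text
clock: 9.8
tool_pos: [0.4476, 0.1995, 0.0515]
eef_rot: [[0.983, 0.002, 0.181], [-0.181, 0.001, 0.983], [0.002, -1.0, 0.001]]
force: [-2.0, -0.3, 7.0]
opening: 0.0266
```

Request:
send_rows:
  moves:
    - {"gripper": -0.6, "dp": [0, 0, 0.01], "rot": [0, 0, 0]}
    - {"gripper": -0.6, "dp": [0, 0, 0.02], "rot": [0, 0, 0]}
    - {"gripper": -0.6, "dp": [0, 0, 0.02], "rot": [0, 0, 0]}
    - {"gripper": -0.6, "dp": [0.01, -0.005, 0.02], "rot": [0, 0, 0]}
    - {"gripper": -0.6, "dp": [0.02, -0.01, 0.01], "rot": [0, 0, 0]}
    - {"gripper": -0.6, "dp": [0.025, -0.013, 0], "rot": [0, 0, 0]}
    - {"gripper": -0.6, "dp": [0.03, -0.015, 0], "rot": [0, 0, 0]}
    - {"gripper": -0.6, "dp": [0.03, -0.016, 0], "rot": [0, 0, 0]}

```text
clock: 10.6
tool_pos: [0.5623, 0.1398, 0.1304]
eef_rot: [[0.984, -0.0, 0.181], [-0.181, 0.0, 0.984], [-0.0, -1.0, -0.0]]
force: [-0.4, 0.5, -0.0]
opening: 0.0265
```

Request:
send_rows:
  moves:
    - {"gripper": -0.6, "dp": [0.03, -0.016, 0], "rot": [0, 0, 0]}
    - {"gripper": -0.6, "dp": [0.03, -0.014, 0], "rot": [0, 0, 0]}
    - {"gripper": -0.6, "dp": [0.02, -0.01, 0], "rot": [0, 0, 0]}
    - {"gripper": -0.6, "dp": [0.009, -0.005, 0], "rot": [0, 0, 0]}
    - {"gripper": -0.6, "dp": [0, 0, 0], "rot": [0, 0, 0]}
    - {"gripper": -0.6, "dp": [0, 0, 0], "rot": [0, 0, 0]}

```text
clock: 11.2
tool_pos: [0.6498, 0.0956, 0.1299]
eef_rot: [[0.984, -0.001, 0.181], [-0.181, 0.0, 0.984], [-0.001, -1.0, -0.0]]
force: [-0.0, -0.6, -0.6]
opening: 0.0266
```

Request:
send_rows:
  moves:
    - {"gripper": -0.6, "dp": [0.001, 0, -0.015], "rot": [0, 0, 0]}
    - {"gripper": -0.6, "dp": [0, 0, -0.02], "rot": [0, 0, 0]}
    - {"gripper": -0.6, "dp": [0, 0, -0.012], "rot": [0, 0, 0]}
    - {"gripper": -0.6, "dp": [0, 0, -0.006], "rot": [0, 0, 0]}
    - {"gripper": -0.6, "dp": [0, 0, -0.002], "rot": [0, 0, 0]}
    - {"gripper": -0.6, "dp": [0, 0, -0.001], "rot": [0, 0, 0]}
    - {"gripper": -0.6, "dp": [0, 0, -0.001], "rot": [0, 0, 0]}
    - {"gripper": -0.6, "dp": [0, 0, 0], "rot": [0, 0, 0]}

```text
clock: 12.0
tool_pos: [0.6522, 0.0952, 0.0741]
eef_rot: [[0.983, 0.001, 0.181], [-0.181, 0.0, 0.983], [0.001, -1.0, 0.0]]
force: [0.4, 1.0, -0.2]
opening: 0.0269
```

Request:
send_rows:
  moves:
    - {"gripper": -0.6, "dp": [0, 0, -0.001], "rot": [0, 0, 0]}
    - {"gripper": -0.6, "dp": [0, 0, 0], "rot": [0, 0, 0]}

```text
clock: 12.2
tool_pos: [0.6524, 0.0953, 0.0736]
eef_rot: [[0.983, 0.001, 0.181], [-0.181, 0.0, 0.983], [0.001, -1.0, 0.0]]
force: [-1.6, 0.1, 4.0]
opening: 0.0267
```

Request:
send_rows:
  moves:
    - {"gripper": -0.2, "dp": [0, 0, 0], "rot": [0, 0, 0]}
    - {"gripper": 0.1, "dp": [0, 0, 0], "rot": [0, 0, 0]}
    - {"gripper": 0.5, "dp": [0, 0, 0], "rot": [0, 0, 0]}
    - {"gripper": 0.5, "dp": [0, 0, 0], "rot": [0, 0, 0]}
    - {"gripper": 0.5, "dp": [0, 0, 0], "rot": [0, 0, 0]}
    - {"gripper": 0.5, "dp": [0, 0, 0.015], "rot": [0, 0, 0]}
    - {"gripper": 0.5, "dp": [0, 0, 0.03], "rot": [0, 0, 0]}
    - {"gripper": 0.5, "dp": [0, 0, 0.04], "rot": [0, 0, 0]}

```text
clock: 13.0
tool_pos: [0.6503, 0.0952, 0.1568]
eef_rot: [[0.983, -0.004, 0.181], [-0.181, -0.0, 0.983], [-0.004, -1.0, -0.001]]
force: [1.1, -0.8, -0.6]
opening: 0.0639
```

Request:
send_rows:
  moves:
    - {"gripper": 0.5, "dp": [0, 0, 0.03], "rot": [0, 0, 0]}
    - {"gripper": 0.5, "dp": [-0.015, -0.01, 0.013], "rot": [0, 0, 0]}
    - {"gripper": 0.5, "dp": [-0.03, -0.025, 0], "rot": [0, 0, 0]}
    - {"gripper": 0.5, "dp": [-0.04, -0.03, 0], "rot": [0, 0, 0]}
    - {"gripper": 0.5, "dp": [-0.04, -0.03, 0], "rot": [0, 0, 0]}
    - {"gripper": 0.5, "dp": [-0.04, -0.03, 0], "rot": [0, 0, 0]}
    - {"gripper": 0.5, "dp": [-0.03, -0.023, 0], "rot": [0, 0, 0]}
    - {"gripper": 0.5, "dp": [-0.012, -0.01, 0], "rot": [0, 0, 0]}

```text
clock: 13.8
tool_pos: [0.443, -0.064, 0.2013]
eef_rot: [[0.983, 0.002, 0.183], [-0.183, -0.001, 0.983], [0.002, -1.0, -0.001]]
force: [0.5, -0.1, -0.2]
opening: 0.0637
```

```bash
python3 chk.py 3;python3 - <<'E'
from h import *
p=read_camera("wrist");t=get_state()["tool_pos"]
print(proj(p,np.array([t[0],t[1],.112])))
E
```

```text
13.8 [ 0.443  -0.064   0.2013] [ 0.5 -0.1 -0.2] 0.0637
top 1 0.022 99 [0.6685 0.1955 0.11  ] 0.1087
top 2 0.022 94 [0.6503 0.0953 0.122 ] 0.1208
side 1 0.022 54 [0.6698 0.1917 0.11  ] 0.1092
side 2 0.022 62 [0.6509 0.0924 0.122 ] 0.1215
side 3 0 50 [ 0.4424 -0.0705  0.112 ] 0.1117
side 4 0 144 [ 0.4303 -0.1927  0.124 ] 0.1239
[320.95032922 204.27156976]
```

View pics/w3.png

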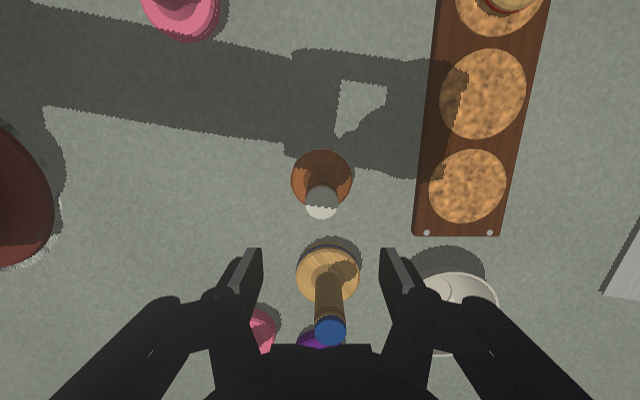

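View pics/side3.png

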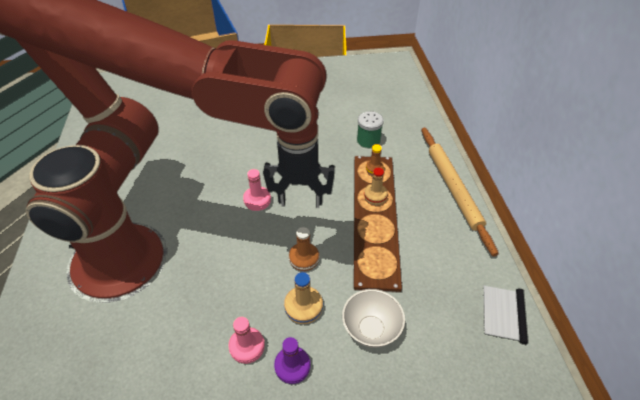

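Stamps 1 and 2 stand on their pads within about 3 mm. The white top is at (321,202) against a predicted (321,204), so the gripper is lined up.

Request:
send_rows:
  moves:
    - {"gripper": 0.5, "dp": [0.001, 0.001, -0.02], "rot": [0, 0, 0]}
    - {"gripper": 0.5, "dp": [0, 0, -0.03], "rot": [0, 0, 0]}
    - {"gripper": 0.5, "dp": [0, 0, -0.03], "rot": [0, 0, 0]}
    - {"gripper": 0.5, "dp": [0, 0, -0.025], "rot": [0, 0, 0]}
    - {"gripper": 0.5, "dp": [0, 0, -0.018], "rot": [0, 0, 0]}
    - {"gripper": 0.5, "dp": [0, 0, -0.01], "rot": [0, 0, 0]}
    - {"gripper": 0.5, "dp": [0, 0, -0.005], "rot": [0, 0, 0]}
    - {"gripper": 0.5, "dp": [0, 0, 0], "rot": [0, 0, 0]}

```text
clock: 14.8
tool_pos: [0.4461, -0.0614, 0.0622]
eef_rot: [[0.984, -0.001, 0.18], [-0.18, 0.0, 0.984], [-0.001, -1.0, 0.0]]
force: [0.0, 0.5, 0.6]
opening: 0.0641
```

Request:
send_rows:
  moves:
    - {"gripper": -0.6, "dp": [0, 0, 0], "rot": [0, 0, 0]}
    - {"gripper": -0.6, "dp": [0, 0, 0], "rot": [0, 0, 0]}
    - {"gripper": -0.6, "dp": [0, 0, 0], "rot": [0, 0, 0]}
    - {"gripper": -0.6, "dp": [0, 0, 0], "rot": [0, 0, 0]}
    - {"gripper": -0.6, "dp": [0, 0, 0], "rot": [0, 0, 0]}
    - {"gripper": -0.6, "dp": [0, 0, 0], "rot": [0, 0, 0]}

```text
clock: 15.4
tool_pos: [0.4466, -0.062, 0.0635]
eef_rot: [[0.983, 0.002, 0.181], [-0.181, -0.0, 0.983], [0.002, -1.0, -0.0]]
force: [-1.2, 0.7, 6.0]
opening: 0.0289
```

Request:
send_rows:
  moves:
    - {"gripper": -0.6, "dp": [0, 0, 0.01], "rot": [0, 0, 0]}
    - {"gripper": -0.6, "dp": [0, 0, 0.02], "rot": [0, 0, 0]}
    - {"gripper": -0.6, "dp": [0, 0, 0.02], "rot": [0, 0, 0]}
    - {"gripper": -0.6, "dp": [0.01, 0.003, 0.02], "rot": [0, 0, 0]}
    - {"gripper": -0.6, "dp": [0.02, 0.006, 0.01], "rot": [0, 0, 0]}
    - {"gripper": -0.6, "dp": [0.025, 0.008, 0], "rot": [0, 0, 0]}
    - {"gripper": -0.6, "dp": [0.03, 0.009, 0], "rot": [0, 0, 0]}
    - {"gripper": -0.6, "dp": [0.03, 0.009, 0], "rot": [0, 0, 0]}

```text
clock: 16.2
tool_pos: [0.5613, -0.0264, 0.1423]
eef_rot: [[0.983, -0.001, 0.181], [-0.181, -0.0, 0.983], [-0.001, -1.0, -0.0]]
force: [-0.3, -0.7, -0.5]
opening: 0.0287
```

Request:
send_rows:
  moves:
    - {"gripper": -0.6, "dp": [0.03, 0.009, 0], "rot": [0, 0, 0]}
    - {"gripper": -0.6, "dp": [0.02, 0.006, 0], "rot": [0, 0, 0]}
    - {"gripper": -0.6, "dp": [0.014, 0.005, 0], "rot": [0, 0, 0]}
    - {"gripper": -0.6, "dp": [0.007, 0.002, 0], "rot": [0, 0, 0]}
    - {"gripper": -0.6, "dp": [0, 0, 0], "rot": [0, 0, 0]}
    - {"gripper": -0.6, "dp": [0, 0, 0], "rot": [0, 0, 0]}

```text
clock: 16.8
tool_pos: [0.631, -0.0049, 0.142]
eef_rot: [[0.983, -0.001, 0.181], [-0.181, -0.0, 0.983], [-0.001, -1.0, -0.0]]
force: [-0.5, 0.4, -1.6]
opening: 0.0288
```

Request:
send_rows:
  moves:
    - {"gripper": -0.6, "dp": [0, 0, -0.015], "rot": [0, 0, 0]}
    - {"gripper": -0.6, "dp": [0, 0, -0.02], "rot": [0, 0, 0]}
    - {"gripper": -0.6, "dp": [0, 0, -0.012], "rot": [0, 0, 0]}
    - {"gripper": -0.6, "dp": [0, 0, -0.006], "rot": [0, 0, 0]}
    - {"gripper": -0.6, "dp": [0, 0, -0.002], "rot": [0, 0, 0]}
    - {"gripper": -0.6, "dp": [0, 0, -0.001], "rot": [0, 0, 0]}
    - {"gripper": -0.6, "dp": [0, 0, -0.001], "rot": [0, 0, 0]}
    - {"gripper": -0.6, "dp": [0, 0, 0], "rot": [0, 0, 0]}

```text
clock: 17.6
tool_pos: [0.6322, -0.0048, 0.086]
eef_rot: [[0.983, 0.001, 0.181], [-0.181, -0.0, 0.983], [0.001, -1.0, 0.0]]
force: [1.7, 0.4, -0.1]
opening: 0.0289
```

Request:
send_rows:
  moves:
    - {"gripper": -0.6, "dp": [0, 0, -0.001], "rot": [0, 0, 0]}
    - {"gripper": -0.6, "dp": [0, 0, 0], "rot": [0, 0, 0]}

```text
clock: 17.8
tool_pos: [0.6323, -0.0048, 0.0855]
eef_rot: [[0.983, 0.001, 0.181], [-0.181, -0.0, 0.983], [0.001, -1.0, 0.0]]
force: [-2.3, -0.0, 3.4]
opening: 0.0287
```

Request:
send_rows:
  moves:
    - {"gripper": -0.2, "dp": [0, 0, 0], "rot": [0, 0, 0]}
    - {"gripper": 0.1, "dp": [0, 0, 0], "rot": [0, 0, 0]}
    - {"gripper": 0.5, "dp": [0, 0, 0], "rot": [0, 0, 0]}
    - {"gripper": 0.5, "dp": [0, 0, 0], "rot": [0, 0, 0]}
    - {"gripper": 0.5, "dp": [0, 0, 0], "rot": [0, 0, 0]}
    - {"gripper": 0.5, "dp": [0, 0, 0.015], "rot": [0, 0, 0]}
    - {"gripper": 0.5, "dp": [0, 0, 0.03], "rot": [0, 0, 0]}
    - {"gripper": 0.5, "dp": [0, 0, 0.04], "rot": [0, 0, 0]}

```text
clock: 18.6
tool_pos: [0.6303, -0.0046, 0.1688]
eef_rot: [[0.983, -0.004, 0.181], [-0.181, 0.001, 0.983], [-0.004, -1.0, -0.0]]
force: [0.6, 0.2, -0.1]
opening: 0.064
```

Request:
send_rows:
  moves:
    - {"gripper": 0.5, "dp": [0, 0, 0.025], "rot": [0, 0, 0]}
    - {"gripper": 0.5, "dp": [-0.015, -0.014, 0.01], "rot": [0, 0, 0]}
    - {"gripper": 0.5, "dp": [-0.03, -0.027, 0], "rot": [0, 0, 0]}
    - {"gripper": 0.5, "dp": [-0.038, -0.035, 0], "rot": [0, 0, 0]}
    - {"gripper": 0.5, "dp": [-0.04, -0.036, 0], "rot": [0, 0, 0]}
    - {"gripper": 0.5, "dp": [-0.038, -0.036, 0], "rot": [0, 0, 0]}
    - {"gripper": 0.5, "dp": [-0.03, -0.028, 0], "rot": [0, 0, 0]}
    - {"gripper": 0.5, "dp": [-0.01, -0.01, 0], "rot": [0, 0, 0]}

```text
clock: 19.4
tool_pos: [0.4346, -0.1874, 0.2056]
eef_rot: [[0.983, 0.001, 0.184], [-0.184, -0.002, 0.983], [0.002, -1.0, -0.001]]
force: [0.1, 0.3, -0.7]
opening: 0.064
```

```bash
python3 chk.py 4;python3 - <<'E'
from h import *
p=read_camera("wrist");t=get_state()["tool_pos"]
print(t,proj(p,np.array([t[0],t[1],.124])))
E
```

```text
19.4 [ 0.4346 -0.1874  0.2056] [ 0.1  0.3 -0.7] 0.064
top 1 0.022 95 [0.6687 0.1959 0.11  ] 0.1087
top 2 0.022 95 [0.6501 0.0954 0.122 ] 0.1207
top 3 0.022 125 [ 0.6294 -0.0055  0.134 ] 0.1328
side 1 0.022 53 [0.67   0.1917 0.11  ] 0.1087
side 2 0.022 64 [0.6511 0.0926 0.122 ] 0.1212
side 3 0.022 95 [ 0.6308 -0.0081  0.134 ] 0.1335
side 4 0 147 [ 0.4304 -0.1927  0.124 ] 0.1239
[ 0.43715037 -0.18528323  0.20510463] [321.03904558 207.16857763]
```

View pics/w4.png

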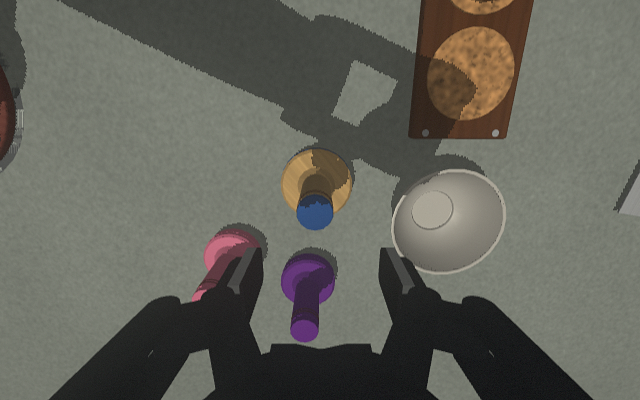

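View pics/side4.png

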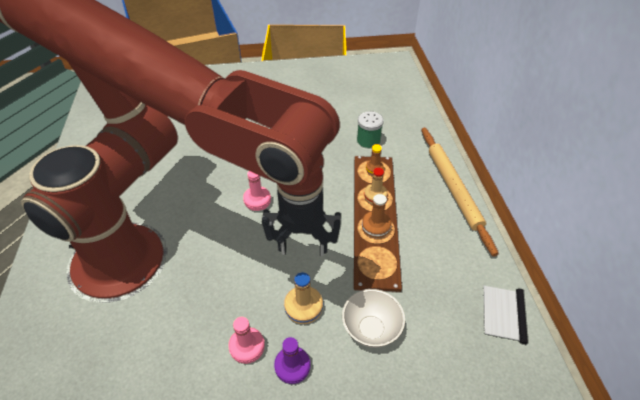

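The wrist view shows the blue top at (315,212) against a predicted (321,207), so I'll shift about (-6, -5) mm. I'll let the arm settle and check before descending.

Request:
send_rows:
  moves:
    - {"gripper": 0.5, "dp": [-0.006, -0.005, 0], "rot": [0, 0, 0]}
    - {"gripper": 0.5, "dp": [0, 0, -0.02], "rot": [0, 0, 0]}
    - {"gripper": 0.5, "dp": [0, 0, 0], "rot": [0, 0, 0]}
    - {"gripper": 0.5, "dp": [0, 0, 0], "rot": [0, 0, 0]}

```text
clock: 20.0
tool_pos: [0.4305, -0.1898, 0.184]
eef_rot: [[0.984, -0.001, 0.18], [-0.18, 0.001, 0.984], [-0.001, -1.0, 0.001]]
force: [0.3, 0.1, 0.3]
opening: 0.0642
```

Run:
```python
from h import *
p=read_camera("wrist");t=get_state()["tool_pos"];X=cloud(p)
print(t,proj(p,np.array([t[0],t[1],.124])))
mm=tops(p)[4]&(X[...,2]>.116)
nn,l,st,c=cv2.connectedComponentsWithStats(mm.astype(np.uint8))
print([(c[i].round(1),st[i,4],onplane(p,c[i],.124).round(4)) for i in range(1,nn) if st[i,4]>60])
```

```text
[ 0.43086551 -0.19016291  0.18463854] [321.53010894 217.49020134]
[]
```

Request:
send_rows:
  moves:
    - {"gripper": 0.5, "dp": [0, -0.001, -0.015], "rot": [0, 0, 0]}
    - {"gripper": 0.5, "dp": [0, 0, -0.025], "rot": [0, 0, 0]}
    - {"gripper": 0.5, "dp": [0, 0, -0.025], "rot": [0, 0, 0]}
    - {"gripper": 0.5, "dp": [0, 0, -0.02], "rot": [0, 0, 0]}
    - {"gripper": 0.5, "dp": [0, 0, -0.015], "rot": [0, 0, 0]}
    - {"gripper": 0.5, "dp": [0, 0, -0.009], "rot": [0, 0, 0]}
    - {"gripper": 0.5, "dp": [0, 0, 0], "rot": [0, 0, 0]}

```text
clock: 20.75
tool_pos: [0.4295, -0.1908, 0.0736]
eef_rot: [[0.983, -0.003, 0.181], [-0.181, 0.002, 0.984], [-0.003, -1.0, 0.001]]
force: [0.0, -0.6, 1.3]
opening: 0.0638
```

Request:
send_rows:
  moves:
    - {"gripper": -0.6, "dp": [0, 0, 0], "rot": [0, 0, 0]}
    - {"gripper": -0.6, "dp": [0, 0, 0], "rot": [0, 0, 0]}
    - {"gripper": -0.6, "dp": [0, 0, 0], "rot": [0, 0, 0]}
    - {"gripper": -0.6, "dp": [0, 0, 0], "rot": [0, 0, 0]}
    - {"gripper": -0.6, "dp": [0, 0, 0], "rot": [0, 0, 0]}
    - {"gripper": -0.6, "dp": [0, 0, 0], "rot": [0, 0, 0]}

```text
clock: 21.35
tool_pos: [0.4312, -0.192, 0.0765]
eef_rot: [[0.983, 0.002, 0.181], [-0.181, -0.001, 0.983], [0.002, -1.0, -0.001]]
force: [-0.6, 0.1, 6.0]
opening: 0.031
```

Request:
send_rows:
  moves:
    - {"gripper": -0.6, "dp": [0, 0, 0.01], "rot": [0, 0, 0]}
    - {"gripper": -0.6, "dp": [0, 0, 0.02], "rot": [0, 0, 0]}
    - {"gripper": -0.6, "dp": [0, 0, 0.02], "rot": [0, 0, 0]}
    - {"gripper": -0.6, "dp": [0.005, 0.008, 0.02], "rot": [0, 0, 0]}
    - {"gripper": -0.6, "dp": [0.015, 0.015, 0.01], "rot": [0, 0, 0]}
    - {"gripper": -0.6, "dp": [0.025, 0.018, 0], "rot": [0, 0, 0]}
    - {"gripper": -0.6, "dp": [0.03, 0.015, 0], "rot": [0, 0, 0]}
    - {"gripper": -0.6, "dp": [0.03, 0.01, 0], "rot": [0, 0, 0]}

```text
clock: 22.15
tool_pos: [0.5359, -0.1242, 0.155]
eef_rot: [[0.984, -0.001, 0.18], [-0.18, 0.001, 0.984], [-0.001, -1.0, 0.0]]
force: [0.2, -1.0, -2.3]
opening: 0.0307
```

Request:
send_rows:
  moves:
    - {"gripper": -0.6, "dp": [0.03, 0.008, 0], "rot": [0, 0, 0]}
    - {"gripper": -0.6, "dp": [0.025, 0.006, 0], "rot": [0, 0, 0]}
    - {"gripper": -0.6, "dp": [0.015, 0.004, 0], "rot": [0, 0, 0]}
    - {"gripper": -0.6, "dp": [0.007, 0.002, 0], "rot": [0, 0, 0]}
    - {"gripper": -0.6, "dp": [0, 0, 0], "rot": [0, 0, 0]}
    - {"gripper": -0.6, "dp": [0, 0, 0], "rot": [0, 0, 0]}

```text
clock: 22.75
tool_pos: [0.6116, -0.1055, 0.1549]
eef_rot: [[0.983, -0.001, 0.181], [-0.181, 0.0, 0.983], [-0.001, -1.0, -0.0]]
force: [0.0, 0.1, -1.4]
opening: 0.0305
```

Request:
send_rows:
  moves:
    - {"gripper": -0.6, "dp": [0, 0, -0.015], "rot": [0, 0, 0]}
    - {"gripper": -0.6, "dp": [0, 0, -0.02], "rot": [0, 0, 0]}
    - {"gripper": -0.6, "dp": [0, 0, -0.012], "rot": [0, 0, 0]}
    - {"gripper": -0.6, "dp": [0, 0, -0.006], "rot": [0, 0, 0]}
    - {"gripper": -0.6, "dp": [0, 0, -0.002], "rot": [0, 0, 0]}
    - {"gripper": -0.6, "dp": [0, 0, -0.001], "rot": [0, 0, 0]}
    - {"gripper": -0.6, "dp": [0, 0, -0.001], "rot": [0, 0, 0]}
    - {"gripper": -0.6, "dp": [0, 0, 0], "rot": [0, 0, 0]}

```text
clock: 23.55
tool_pos: [0.6129, -0.1056, 0.099]
eef_rot: [[0.983, 0.001, 0.181], [-0.181, -0.0, 0.983], [0.001, -1.0, -0.0]]
force: [-0.0, -0.1, -1.4]
opening: 0.0309
```

Request:
send_rows:
  moves:
    - {"gripper": -0.6, "dp": [0, 0, -0.001], "rot": [0, 0, 0]}
    - {"gripper": -0.6, "dp": [0, 0, 0], "rot": [0, 0, 0]}

```text
clock: 23.75
tool_pos: [0.6131, -0.1056, 0.0986]
eef_rot: [[0.983, 0.001, 0.181], [-0.181, -0.0, 0.983], [0.001, -1.0, -0.0]]
force: [-1.7, 0.5, 2.8]
opening: 0.0307
```

Touching, so I'll release and retreat.

Request:
send_rows:
  moves:
    - {"gripper": -0.2, "dp": [0, 0, 0], "rot": [0, 0, 0]}
    - {"gripper": 0.1, "dp": [0, 0, 0], "rot": [0, 0, 0]}
    - {"gripper": 0.5, "dp": [0, 0, 0], "rot": [0, 0, 0]}
    - {"gripper": 0.5, "dp": [0, 0, 0], "rot": [0, 0, 0]}
    - {"gripper": 0.5, "dp": [0, 0, 0], "rot": [0, 0, 0]}
    - {"gripper": 0.5, "dp": [0, 0, 0.015], "rot": [0, 0, 0]}
    - {"gripper": 0.5, "dp": [0, 0, 0.03], "rot": [0, 0, 0]}
    - {"gripper": 0.5, "dp": [0, 0, 0.04], "rot": [0, 0, 0]}

```text
clock: 24.55
tool_pos: [0.6111, -0.1051, 0.1819]
eef_rot: [[0.983, -0.004, 0.181], [-0.181, 0.001, 0.983], [-0.004, -1.0, 0.0]]
force: [0.5, -1.0, -0.3]
opening: 0.0641
```

Request:
send_rows:
  moves:
    - {"gripper": 0.5, "dp": [0, 0, 0.03], "rot": [0, 0, 0]}
    - {"gripper": 0.5, "dp": [-0.03, 0, 0.02], "rot": [0, 0, 0]}
    - {"gripper": 0.5, "dp": [-0.04, 0, 0], "rot": [0, 0, 0]}
    - {"gripper": 0.5, "dp": [-0.04, 0, 0], "rot": [0, 0, 0]}
    - {"gripper": 0.5, "dp": [-0.04, 0, 0], "rot": [0, 0, 0]}
    - {"gripper": 0.5, "dp": [-0.03, 0, 0], "rot": [0, 0, 0]}
    - {"gripper": 0.5, "dp": [0, 0, 0], "rot": [0, 0, 0]}
    - {"gripper": 0.5, "dp": [0, 0, 0], "rot": [0, 0, 0]}

```text
clock: 25.35
tool_pos: [0.4327, -0.1056, 0.2337]
eef_rot: [[0.983, 0.003, 0.181], [-0.181, -0.001, 0.983], [0.003, -1.0, -0.0]]
force: [-0.6, -0.5, 0.5]
opening: 0.0643
```

```bash
python3 chk.py 5
```

```text
25.35 [ 0.4327 -0.1056  0.2337] [-0.6 -0.5  0.5] 0.0643
top 1 0.022 99 [0.6684 0.1956 0.11  ] 0.1087
top 2 0.022 94 [0.6502 0.0953 0.122 ] 0.1208
top 3 0.022 125 [ 0.6296 -0.0053  0.134 ] 0.1326
top 4 0.022 123 [ 0.6102 -0.1037  0.146 ] 0.145
side 1 0.022 54 [0.6695 0.192  0.11  ] 0.109
side 2 0.022 62 [0.651  0.0924 0.122 ] 0.1211
side 3 0.022 93 [ 0.6307 -0.0082  0.134 ] 0.1333
side 4 0.022 116 [ 0.6121 -0.1073  0.146 ] 0.1457
```

View pics/top5.png

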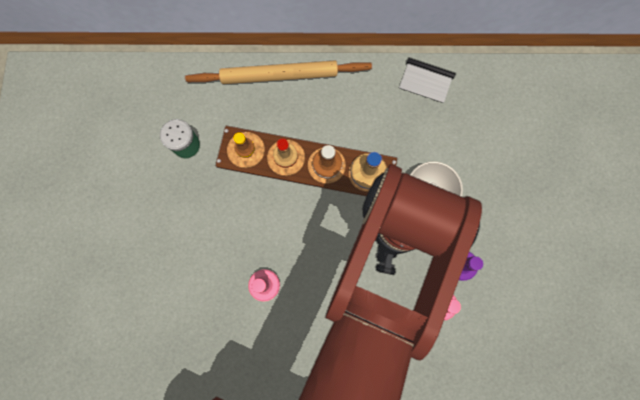

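View pics/side5.png

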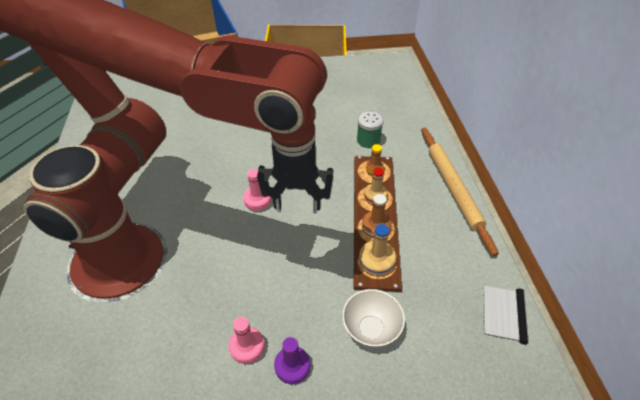

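The final views show all four stamps upright and centred within about 3 mm: yellow, red, white and blue, from tin to bowl. The tin and bowl are at their original pixels.

```bash
python3 -c "
from bench import *
print(hand_in())"
```

```text
the job is handed in; nothing more can be done
None
```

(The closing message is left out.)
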